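# Work a seized stopper out of a sample jar

### The arm

A 7-joint arm with a two-finger parallel gripper is mounted at the origin on the work surface. World frame = base frame: x ahead of the robot, y to its left, z up, the work surface at z = 0. Lengths are in m, angles in rad, forces in N, time in s.
With the tool pointing down it reaches from about 0.35 to 0.9 m from the base axis. Payload 8.1 kg.
Tool frame: the origin (TCP) lies midway between the tips of the shut fingers; the grasp point (between the pads) lies 19 mm behind it; z points along the fingers, y is the direction in which the jaws open and shut (so a half turn about z gives the same grasp; the last joint's range is limited). The gripper opens to 85 mm and grips with 20 to 120 N. Pads are 22 mm wide; open, the fingers measure 114 mm over their backs; the gripper's body (76 mm by 85 mm) begins 54 mm behind the grasp point. The pads swing forward as they close: fully open they stand 13 mm farther back than shut.
Start: joints at [1.166, 0.434, 0.025, 1.573, -0.012, 1.134, -0.075], TCP at [0.186, -0.597, 0.194] pointing down, gripper open.
Joint ranges: [-2.62, 2.62], [-0.44, 2.09], [-1.27, 1.32], [0.08, 2.57], [-1.32, 4.46], [0.12, 2], [-2.74, 2.74]. Speed limits (rad/s): [2.22, 2.22, 3.01, 3.01, 3.14, 3.14, 3.14].

### API

Orientations are given as a unit quaternion [w, x, y, z].
In Python, from plant import readout, optics, job_done gives the robot as it stands.
- The arm moves only by the shell command python3 -m jog 'ROWS' [FORCE]. ROWS is JSON, a list of rows, each a list of 7 numbers: the finger opening in cm, from 0 to 8.54, then the shift along the tool's x, y, z in cm, then the turn, a rotation vector about the tool's x, y, z in degrees. In form: [[jaw, dx, dy, dz, wx, wy, wz], ...]. A call has 1 to 10 rows; each row is the pose to reach, as a shift and turn from the pose commanded when the call began, along the tool's axes at that moment; what a row does not reach only later rows make up. A row lasts 1/12 s, in which the tool goes at most 41.7 mm and 7.16 degrees, less where a joint would pass 70% of its speed; a pose out of reach is approached as far as the arm can. A call with a gripper value outside its range is refused whole. The fingers move at their own pace and stop on an object; FORCE is the grip in N (left out, the last holds). Time passes only in rows, so rows that repeat a pose let the fingers close. It gives the time, the measured TCP pose, the force and the opening at its end, in the units of the state.
- readout.sense(): the state, without advancing time (a new reading comes with each control period).
- optics.grab_frame(name): name is "side" or "top"; returns the picture (400x640x3 uint8, blue, green, red); there is no depth.
- optics.get_calibration(name): a dict with "K" (3x3 intrinsics, pixels), "camera_from_world" (4x4, takes a point from world to camera coordinates). Camera axes: x right, y down, z forward; pixel columns grow to the right and rows downward; lengths in m; the calibration is good to about 2 mm. A picture is of the moment at which its call begins. get_calibration takes no time and is no camera call.
- job_done(): hands the job in, once; it reports no verdict.
The state is a dict: "time_s": time; "joints": joint angles; "qd": joint speeds; "joint_torque": joint torques, N m; "position": TCP position; "orientation": TCP orientation; "force": force on the tool from outside, world axes, zero at the start; "ft_torque": the same for the moment, N m; "gripper_width": finger opening in m.
Only numpy, scipy, OpenCV 4.12 (cv2) and the standard library are available. Lean on these libraries where they do the work, as an engineer would, in place of code of your own. Each camera call takes 0.05 s, during which the arm holds its last target. There are 200 camera calls.

### The job

The stopper of the square white jar has seized in its neck, and a straight pull only lifts the whole jar. Work the stopper loose while the jar stays down in its holder, then put it gently, without dropping or throwing it, into the bowl on the dark tray and let go. Leave the bowl and everything else on the table where they are.

Things in the scene. Friction and masses are not known exactly. Their poses are not given: they have to be found in the camera images.
- jar (a joint): how far the jar has been lifted in its holder, m: 0 = standing on the holder's floor, grows upward. White plastic jar, 96 mm square, 105 mm high with a round neck of 52 mm outer diameter, about 1.2 kg (1.0 to 1.4). It just stands in the holder, which keeps it from turning or shifting but not from rising: an upward pull of more than about 10 N can begin to lift it.
- jar_mouth (a point): centre of the jar's mouth, on the rim of the neck, 111 mm above the table while the jar stands; z up, turned with jar and holder.
- stopper_tab (a point): centre of the stopper's upright grip tab: a flat grey plate 36 mm wide (its x), 12 mm thick (its y, the direction in which to pinch it), 42 mm tall (its z, up), at the start 139 mm above the table. Under the tab: a 4 mm thick flange 44 mm in diameter, 3 mm above the neck's rim, then a round-ended plug 24 mm in diameter. 90 mm long in all, 90 g; let go on its tip it topples.
- stopper_tip (a point): lower end of the plug, on its axis, 69 mm below the centre of the tab; at the start 42 mm below the mouth, inside the jar. Axes as the tab's.
- stopper_mid (a point): point on the stopper's axis half-way along its length, 24 mm below the centre of the tab.
- bowl_in (a point): centre of the inner floor of the turquoise plastic bowl: a round bowl 136 mm across the rim, 55 mm high, wall 4 mm, 250 g, loose, standing on the dark steel tray. z up.
- bowl_rim (a point): centre of the bowl's rim.
- tray: fixed dark tray, 170 x 250 mm (its x, y), 14 mm high; origin at the centre of its underside.
- tub_a: bystander: closed round tub, 84 mm in diameter, 60 mm high; origin under its centre.
- tub_b: bystander: another such tub, 84 mm in diameter, 60 mm high; origin under its centre.
- goggles: bystander: safety goggles lying open, about 140 x 150 mm, 50 mm high; origin on the table under their middle.
- spoon: bystander: plastic spoon, 150 mm long along its x; origin on the table under it.
- pen: bystander: black pen, 130 mm long along its x, 12 mm thick; origin on the table under its middle.
- beaker: bystander: clear plastic cup, 68 mm in diameter, 80 mm high; origin under its centre.
- stopper: the stopper; origin at its plug's lower end, axes as the tab's. Sprung rubber pads in the neck hold the plug by dry friction, about 30 N (24 to 36), no thread or catch. While it is turned (about 0.36 N m) only about 30 N x rise / arc turned at its 12 mm radius opposes the pull; it holds again once turning stops. Either way round turns it. Out after a rise of about 20 mm.
- holder: fixed grey square holder of the jar, 130 x 130 mm, 24 mm high; origin at the centre of its underside.
Things that resemble listed ones, but are neither listed nor needed, are in the scene too. Leave any red look-alike of the holder alone. Leave any yellow look-alike of the stopper alone.

How it is judged:
By the outcome, as a careful person would: the job done as asked, in the order asked, and still so for the second after the job is handed in, with the robot touching nothing.
It also fails if it takes over 72 s, if anything falls off the work surface, if the arm or the gripper's body presses on something with over 40 N, if the wrist force passes 120 N, or if a joint passes its speed limit or range.

## Working session

There is one attempt and no reset: what is moved stays moved. The work goes in short steps, Python scripts to look and compute and a shell command to move; the robot and the scene stay as the last step left them, time stands still between calls to the robot, and variables do not carry over. Pictures are saved under pics/ and viewed, about 8 in all and at most 12, crops included, and the job is handed in when it is done.

```bash
mkdir -p pics; ls
python3 - <<'E'
from plant import readout, optics
import cv2, numpy as np
np.set_printoptions(precision=4,suppress=True)
for n in("side","top"):
    cv2.imwrite(f"pics/{n}0.png",optics.grab_frame(n)); c=optics.get_calibration(n); print(n,np.array(c["K"]),np.array(c["camera_from_world"]))
print(readout.sense())
E
```

```text
pics
side [[474.4016   0.     306.6218]
 [  0.     474.4016 207.7449]
 [  0.       0.       1.    ]] [[-0.7288 -0.6848  0.0036  0.3835]
 [-0.433   0.4568 -0.7771  0.3216]
 [ 0.5305 -0.5678 -0.6294  1.1599]
 [ 0.      0.      0.      1.    ]]
top [[515.0395   0.     322.0049]
 [  0.     515.0395 200.127 ]
 [  0.       0.       1.    ]] [[ 0.0128 -0.9999 -0.0085 -0.0008]
 [-0.9955 -0.012  -0.0945  0.55  ]
 [ 0.0944  0.0097 -0.9955  1.9039]
 [ 0.      0.      0.      1.    ]]
{'time_s': 0.1, 'joints': array([ 1.1664,  0.4351,  0.025 ,  1.574 , -0.0116,  1.134 , -0.0751]), 'qd': array([-0.0012, -0.0035, -0.0001, -0.0023,  0.0006,  0.001 , -0.0006]), 'joint_torque': array([  0.0032, -67.1754,   1.0281, -31.6909,   0.0158,   0.0071,
         0.    ]), 'position': array([ 0.1856, -0.5963,  0.1928]), 'orientation': array([-0.0007,  0.9886,  0.1503, -0.0001]), 'force': array([-0.9693,  0.2566,  0.2627]), 'ft_torque': array([ 0.0273,  0.0075, -0.0157]), 'gripper_width': 0.08543552424413342}
```

View pics/top0.png

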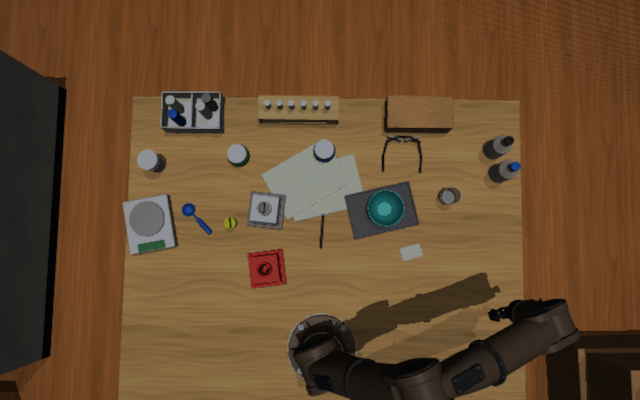

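View pics/side0.png

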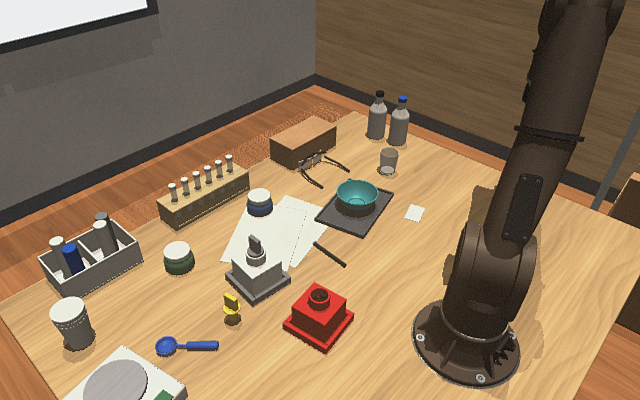

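Candidates in the top view: the grey tab in the white jar and grey holder at (264,209), the red look-alike at (266,269), and the yellow look-alike stopper at (231,223). By the description I choose (264,209), and I'll check it in a close crop.

```bash
cat > h.py <<'E'
import cv2, numpy as np
from plant import readout, optics
from scipy.spatial.transform import Rotation as R
np.set_printoptions(precision=4,suppress=True)
def cal(n):
    c=optics.get_calibration(n); return np.array(c["K"]),np.array(c["camera_from_world"])
def ray(n,uv):
    K,T=cal(n); d=T[:3,:3].T@np.linalg.solve(K,[uv[0],uv[1],1]); return -T[:3,:3].T@T[:3,3],d/np.linalg.norm(d)
def onz(n,uv,z):
    o,d=ray(n,uv); return o+d*(z-o[2])/d[2]
def tri(a,b):
    A=np.zeros((3,3));v=np.zeros(3)
    for n,uv in(("top",a),("side",b)):
        o,d=ray(n,uv);P=np.eye(3)-np.outer(d,d);A+=P;v+=P@o
    return np.linalg.solve(A,v)
def proj(n,p):
    K,T=cal(n);q=K@(T[:3,:3]@p+T[:3,3]);return q[:2]/q[2]
def tool():
    s=readout.sense();q=s["orientation"];return s,s["position"],R.from_quat(q[[1,2,3,0]])
E
python3 - <<'E'
from h import *
t=cv2.imread("pics/top0.png");s=cv2.imread("pics/side0.png")
a=cv2.resize(t[180:240,235:295],(560,560),interpolation=cv2.INTER_CUBIC)
b=cv2.resize(s[225:305,222:293],None,fx=7,fy=7,interpolation=cv2.INTER_CUBIC)
c=np.zeros((560,560+b.shape[1],3),np.uint8);c[:,:560]=a;c[:b.shape[0],560:]=b
c=cv2.resize(c,None,fx=.75,fy=.75)
cv2.imwrite("pics/c1.png",c);print(c.shape, b.shape)
# bowl mask
for n,im in(("top",t),("side",s)):
    h=cv2.cvtColor(im,cv2.COLOR_BGR2HSV);m=cv2.inRange(h,(80,90,50),(100,255,255))
    k,l,st,ce=cv2.connectedComponentsWithStats(m);i=1+st[1:,4].argmax()
    cn=max(cv2.findContours((l==i).astype(np.uint8),0,2)[0],key=cv2.contourArea)
    print(n,st[i],ce[i],cv2.fitEllipse(cn))
E
```

```text
(420, 793, 3) (560, 497, 3)
top [ 367  190   38   37 1075] [385.1526 207.7377] ((385.3738708496094, 207.69232177734375), (36.107574462890625, 36.65122604370117), 114.64034271240234)
side [337 180  42  25 777] [356.4118 192.2252] ((357.1368713378906, 192.2456817626953), (23.617839813232422, 41.40569305419922), 94.29511260986328)
```

View pics/c1.png

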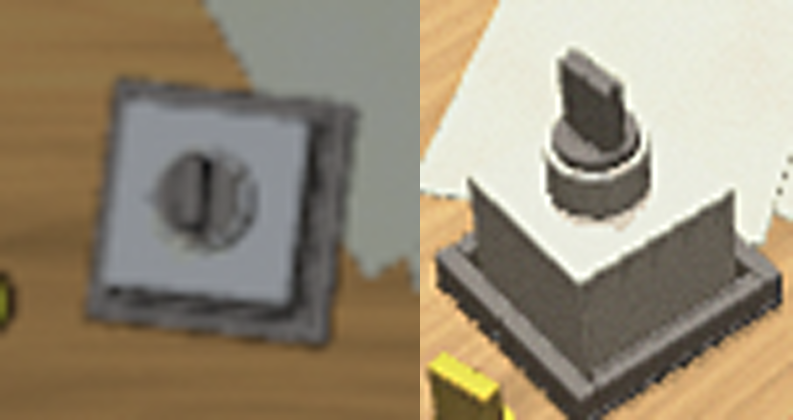

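The close crop shows a grey flat tab on a flange in the white jar's round neck, in the grey holder. The tab's plane runs roughly along image-up in the top view. Next I work out poses.

Run:
```python
from h import *
S=lambda x,y:(222+(x-420)/5.25,225+y/5.25); T=lambda x,y:(235+x/7,180+y/7)
for p in((575,47),(625,85),(617,96),(560,62)): print("tabtop side",onz("side",S(*p),.160))
c=onz("top",T(206,201),.111); print("mouth",c, onz("side",S(598,158),.111))
for p in((118,80),(356,102),(330,345),(90,318)): print("holder",onz("top",T(*p),.024))
for p in((437,255),(585,400),(780,275)): print("holder side",onz("side",S(*p),.024))
b=onz("top",(385.4,207.7),.069);print("bowl",b)
t=cv2.imread("pics/top0.png");s=cv2.imread("pics/side0.png")
g=cv2.cvtColor(t[195:222,250:280],6);print(np.array2string(g[3:24,4:26],max_line_width=200))
b=cv2.resize(s[228:265,236:273],(592,592),interpolation=cv2.INTER_CUBIC);cv2.imwrite("pics/c2.png",b)
```

```text
tabtop side [0.5228 0.211  0.16  ]
tabtop side [0.485  0.2125 0.16  ]
tabtop side [0.4821 0.2204 0.16  ]
tabtop side [0.5199 0.2232 0.16  ]
mouth [0.5086 0.2109 0.111 ] [0.4966 0.2236 0.111 ]
holder [0.5799 0.2704 0.024 ]
holder [0.5695 0.1422 0.024 ]
holder [0.439  0.1535 0.024 ]
holder [0.4518 0.2821 0.024 ]
holder side [0.5737 0.2737 0.024 ]
holder side [0.4459 0.2854 0.024 ]
holder side [0.4345 0.1613 0.024 ]
bowl [ 0.5209 -0.2264  0.069 ]
[[145 145 145 146 145 145 145 145 145 145 145 145 145 145 145 145 145 145 145 146 145 145]
 [145 145 145 144 144 145 145 145 145 146 145 146 145 145 145 145 145 145 145 145 146 146]
 [145 145 145 146 146 146 145 145 145 144 145 140 140 145 145 145 145 145 145 145 145 145]
 [146 145 145 145 144 145 139 129 122 121 131 127 124 136 140 145 145 146 146 145 146 145]
 [146 145 145 145 145 137 116  91  80  66  84 107 108 119 127 138 146 146 146 146 145 145]
 [146 145 145 144 139 112  86  87  94  71  20  72  95 119 124 117 133 145 145 146 145 145]
 [145 145 145 139 118  87  80  89  94  72  21  69  94 102 114  98 115 145 145 146 145 145]
 [146 145 145 1
[... 559 characters left out ...]
4  81  79  56  55  85  96  95 109  98  74 121 146 146 145 145]
 [145 145 145 139 126 100  73  60  49  38  64  86  90 102 116  97 103 138 145 145 145 145]
 [145 145 145 137 131 122 109  97  76  60  77 102  96 102  95  94 131 145 145 145 146 145]
 [145 145 145 145 136 135 140 121  96  85  83 108 111  85  93 131 145 145 145 145 145 145]
 [146 145 146 146 145 144 141 124 114 114 104  98 106 114 131 146 145 145 145 145 145 145]
 [146 145 146 145 145 145 144 144 144 137 128 137 145 145 145 145 145 145 145 145 145 145]
 [145 145 145 144 145 145 145 146 145 145 146 145 145 144 145 144 145 145 146 145 145 145]
 [145 145 146 145 145 145 145 145 145 144 145 145 145 146 146 145 145 145 145 146 144 145]]
```

View pics/c2.png

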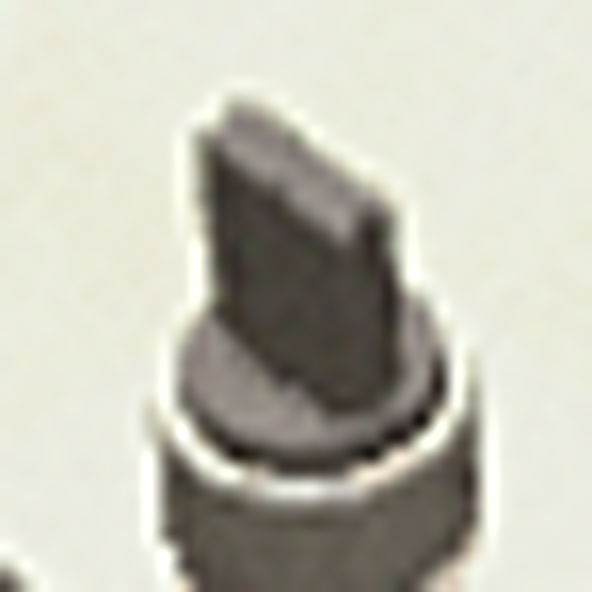

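Run:
```python
from h import *
S=lambda x,y:(236+(x+.5)/16-.5,228+(y+.5)/16-.5)
C=[onz("side",S(*p),.160) for p in((237,98),(390,205),(355,245),(205,135))]
for c in C: print(c)
print("tabtop centre side",np.mean(C,0), [np.degrees(np.arctan2(*(a-b)[1::-1])) for a,b in((C[0],C[1]),(C[3],C[2]))])
C=[onz("side",S(*p),.118) for p in((222,315),(325,405))]; print("tab base front edge",C,np.degrees(np.arctan2(*(C[0]-C[1])[1::-1])))
# neck/flange ellipse in top: rows/cols of the printed patch: rim extents
print("mouth top",onz("top",(254+9.4,198+10.3),.111))
print("tabtop top: rows4-13.5, cols5.6-9.4",onz("top",(254+7.3,198+8.8),.160))
S1=lambda x,y:(222+(x+.5-420)/5.25-.5,225+(y+.5)/5.25-.5)
T=lambda x,y:(235+(x+.5)/7-.5,180+(y+.5)/7-.5)
print("holder side centre",(onz("side",S1(437,255),.024)+onz("side",S1(780,275),.024))/2)
print("holder top centre",np.mean([onz("top",T(*p),.024) for p in((118,80),(356,102),(330,345),(90,318))],0))
print(proj("side",np.array([.5209,-.2264,.069])), proj("top",readout.sense()["position"]),proj("side",readout.sense()["position"]))
```

```text
[0.5258 0.2123 0.16  ]
[0.4894 0.2124 0.16  ]
[0.4866 0.2224 0.16  ]
[0.5229 0.2216 0.16  ]
tabtop centre side [0.5062 0.2172 0.16  ] [np.float64(-0.20613067763734932), np.float64(-1.2101440014820901)]
tab base front edge [array([0.525 , 0.2202, 0.118 ]), array([0.4973, 0.2227, 0.118 ])] -5.099472690432187
mouth top [0.51   0.2146 0.111 ]
tabtop top: rows4-13.5, cols5.6-9.4 [0.5114 0.216  0.16  ]
holder side centre [0.506  0.2173 0.024 ]
holder top centre [0.5116 0.2137 0.024 ]
[356.268  188.7133] [500.1498 305.9575] [517.9446 149.5478]
```

```bash
python3 -m jog '[[8.5,0,0,-4,0,0,0],[8.5,6,-3,-6,0,0,2],[8.5,10,-6,-6,0,0,4],[8.5,20,-20,-6,0,0,8],[8.5,30,-30,-6,0,0,10],[8.5,30,-30,-6,0,0,10],[8.5,30,-30,-6,0,0,10],[8.5,30,-30,-6,0,0,10],[8.5,30,-30,-6,0,0,10],[8.5,30,-30,-6,0,0,10]]' 60
cat > rel.py <<'E'
import sys
from h import *
# target x y z, yaw of tool x (deg), tool down
x,y,z,yaw=map(float,sys.argv[1:5]); s,p,r=tool()
G=R.from_euler("z",yaw,degrees=True)*R.from_euler("x",180,degrees=True)
print("shift cm",r.inv().apply(np.array([x,y,z])-p)*100,"turn deg",np.degrees((r.inv()*G).as_rotvec()),"joints",s["joints"],"t",s["time_s"])
E
python3 rel.py .508 .216 .24 -3.5
```

```text
time_s: 0.93
position: [0.3604, -0.269, 0.2529]
orientation: [0.0, 0.998, 0.063, -0.0]
force: [0.1, -0.6, -0.2]
gripper_width: 0.0846
shift cm [ 20.7855 -46.244    1.279 ] turn deg [ 0.0089  0.0126 10.7759] joints [ 0.664   0.1071 -0.1561  1.873   0.0184  1.1629 -0.9423] t 0.9333
```

```bash
python3 -m jog '[[8.5,20.8,-46.2,0,0,0,10.8],[8.5,20.8,-46.2,0,0,0,10.8],[8.5,20.8,-46.2,0,0,0,10.8],[8.5,20.8,-46.2,0,0,0,10.8],[8.5,20.8,-46.2,0,0,0,10.8],[8.5,20.8,-46.2,0,0,0,10.8],[8.5,20.8,-46.2,0,0,0,10.8],[8.5,20.8,-46.2,0,0,0,10.8],[8.5,20.8,-46.2,0,0,0,10.8],[8.5,20.8,-46.2,0,0,0,10.8]]'; python3 rel.py .508 .216 .24 -3.5
```

```text
time_s: 1.77
position: [0.4799, 0.1232, 0.2529]
orientation: [0.0, 1.0, -0.031, -0.0]
force: [1.1, -1.0, 1.0]
gripper_width: 0.085
shift cm [ 2.2322 -9.4388  1.2835] turn deg [ 0.0113  0.005  -0.0385] joints [ 0.0616  0.2209 -0.5062  1.7573  0.1147  1.1928 -2.1093] t 1.7667
```

```bash
python3 -m jog '[[8.5,2.2,-9.4,0,0,0,0],[8.5,2.2,-9.4,0,0,0,0],[8.5,2.2,-9.4,0,0,0,0],[8.5,2.2,-9.4,4,0,0,0],[8.5,2.2,-9.4,5.5,0,0,0],[8.5,2.2,-9.4,5.5,0,0,0],[8.5,2.2,-9.4,5.5,0,0,0]]'; python3 rel.py .508 .216 .123 -3.5
python3 - <<'E'
from h import *
t=optics.grab_frame("top");s=optics.grab_frame("side");_,p,r=tool()
for n,im in(("top",t),("side",s)):
    for q in(p,np.array([.508,.216,.16]),np.array([.508,.216,.118])): print(n,proj(n,q))
a=cv2.resize(t[175:245,230:300],(400,400),interpolation=2);b=cv2.resize(s[190:270,215:295],(400,400),interpolation=2)
cv2.imwrite("pics/c3.png",np.hstack([a,b]))
E
```

```text
time_s: 2.35
position: [0.5071, 0.2132, 0.1975]
orientation: [0.001, 1.0, -0.031, -0.001]
force: [-0.5, 0.6, 0.8]
gripper_width: 0.085
shift cm [ 0.089  -0.2924  7.4465] turn deg [ 0.0626  0.112  -0.0142] joints [-0.1022  0.3651 -0.524   1.7167  0.1999  1.1155 -2.3186] t 2.35
top [260.4726 206.7578]
top [261.2851 207.7628]
top [262.7681 208.7017]
side [253.4337 225.493 ]
side [253.9132 237.6096]
side [254.9858 249.5315]
```

View pics/c3.png

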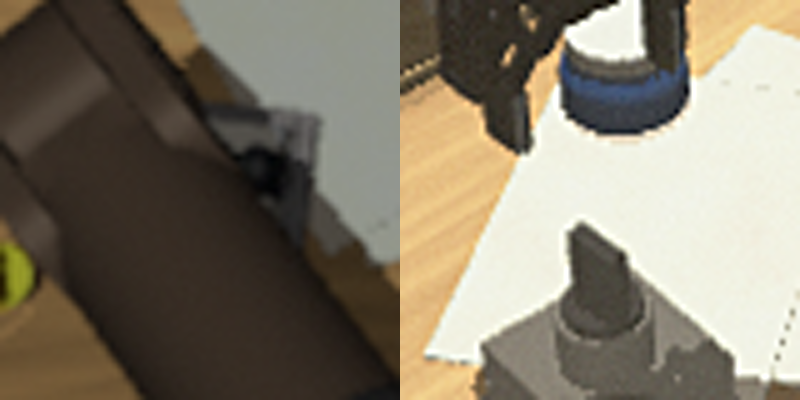

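The fingers sit astride the tab in the side view (finger tips near (239,220) and (268,205), tab top near (255,239)). Descending.

```bash
python3 -m jog '[[8.5,0,0,3,0,0,0],[8.5,0,0,5,0,0,0],[8.5,0,0,6.2,0,0,0],[8.5,0,0,7,0,0,0],[8.5,0,0,7.3,0,0,0],[8.5,0,0,7.3,0,0,0],[8.5,0,0,7.3,0,0,0]]'; python3 rel.py .507 .216 .123 -3.5
python3 - <<'E'
from h import *
s=optics.grab_frame("side");_,p,r=tool()
print(proj("side",p))
b=cv2.resize(s[200:290,205:305],(800,720),interpolation=2);cv2.imwrite("pics/c4.png",b[:600])
E
```

```text
time_s: 3.03
position: [0.5084, 0.2141, 0.1261]
orientation: [-0.0, 1.0, -0.031, 0.001]
force: [-0.8, -0.1, 0.2]
gripper_width: 0.0846
shift cm [-0.1488 -0.1778  0.3147] turn deg [-0.046  -0.0899 -0.0267] joints [-0.1229  0.4354 -0.5052  1.8079  0.2521  0.9605 -2.3663] t 3.0333
[255.2008 246.8193]
```

View pics/c4.png

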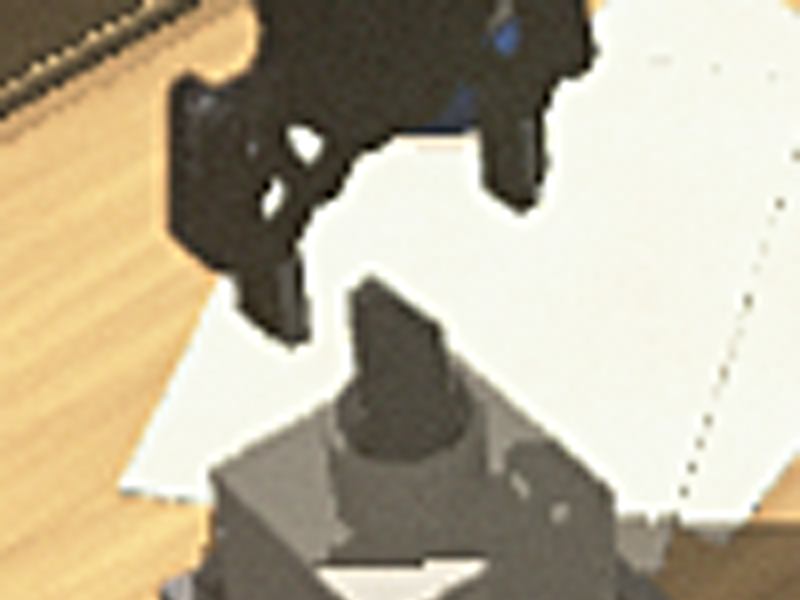

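The side view shows the fingers astride the tab, with lower corners near (241,243) and (270,226). They appear higher than the stated TCP height suggests, so I close partway, without contact, and look again.

```bash
python3 -m jog '[[2.2,-0.1,-0.18,0,0,0,0],[2.2,-0.1,-0.18,0,0,0,0],[2.2,-0.1,-0.18,0,0,0,0],[2.2,-0.1,-0.18,0,0,0,0],[2.2,-0.1,-0.18,0,0,0,0],[2.2,-0.1,-0.18,0,0,0,0]]' 20; python3 rel.py .507 .216 .123 -3.5
python3 - <<'E'
from h import *
s=optics.grab_frame("side");_,p,r=tool()
print([(proj("side",q)-[215,205])*10 for q in (p,p+[0,0,.02],p+[0,0,.04])])
b=cv2.resize(s[205:265,215:295],(800,600),interpolation=2);cv2.imwrite("pics/c5.png",b)
E
```

```text
time_s: 3.58
position: [0.5068, 0.2156, 0.125]
orientation: [0.0, 1.0, -0.031, 0.0]
force: [-0.1, 0.3, -0.0]
gripper_width: 0.0223
shift cm [ 0.019  -0.0404  0.1997] turn deg [ 0.0023 -0.0037 -0.0179] joints [-0.1266  0.4364 -0.5053  1.8097  0.2526  0.9596 -2.3705] t 3.5833
[array([402.441 , 427.4407]), array([397.398 , 370.9063]), array([392.2495, 313.1883])]
```

View pics/c5.png

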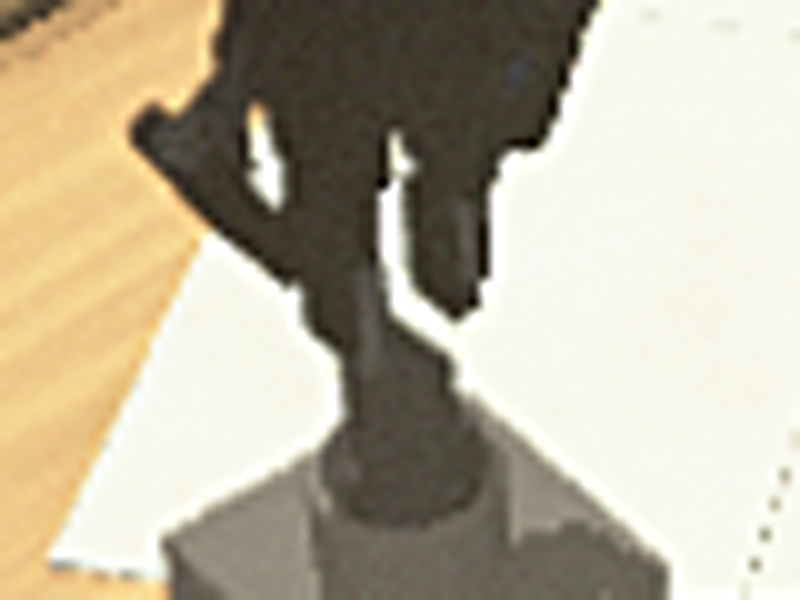

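Image evidence: the right finger's tip at crop (460,320) is about 30 mm higher than the stated TCP. I'll descend in small steps, watching the force.

```bash
python3 -m jog '[[2.2,0,0,0.3,0,0,0],[2.2,0,0,0.5,0,0,0],[2.2,0,0,0.5,0,0,0]]'; python3 -m jog '[[2.2,0,0,0.15,0,0,0],[2.2,0,0,0.3,0,0,0],[2.2,0,0,0.3,0,0,0]]'
```

```text
time_s: 3.88
position: [0.5064, 0.2154, 0.1193]
orientation: [0.0, 1.0, -0.031, -0.0]
force: [-0.8, 0.1, 0.5]
gripper_width: 0.022
time_s: 4.13
position: [0.5066, 0.2155, 0.1166]
orientation: [0.0, 1.0, -0.031, -0.0]
force: [-0.2, -0.6, -0.2]
gripper_width: 0.0218
```

```bash
python3 -m jog '[[2.2,0,0,0.1,0,0,0],[2.2,0,0,0.2,0,0,0],[2.2,0,0,0.2,0,0,0]]';  python3 - <<'E'
from h import *
s=optics.grab_frame("side");_,p,r=tool();print(p)
g=cv2.cvtColor(s,6);print(g[226:250,250:268])
E
```

```text
time_s: 4.38
position: [0.5067, 0.2156, 0.1148]
orientation: [0.0, 1.0, -0.031, -0.0]
force: [-0.2, 0.7, 0.5]
gripper_width: 0.0224
[0.5067 0.2156 0.1149]
[[ 59  59  53  30 225 128  52  53  61  58  59  59  56  49  56 255 253 250]
 [ 64  54  46 131 255 128  49  54  56  65  59  60  59  45 202 255 250 248]
 [ 55  55  35 216 255 176  63  54  61  64  73  80  61  29 255 255 250 248]
 [ 60  54  34 231 255 186  64  49  56  65  57  88  74  31 255 254 248 248]
 [ 59  54  32 226 255 182  66  57  65  60  58  82  77  24 255 254 249 248]
 [ 56  55  28 255 255 176  60  59  52  62  57  76  87  39 255 254 250 248]
 [ 63  58  30 255 255 233  77  52  65  60  56  78  87  35 240 254 249 248]
 [ 66  50  39 200 255 243  82  44  62  56  52  73  92  39 220 254 251 249]
 [ 61  55  56  97 255 255 104  44  56  67  59  71  88  36 215 254 249 247]
 [ 63  77  79  88 255 255 106  49  54  58  60  66  81  31 255 254 250 249]
 [ 67  87  85  65 190 255 176  57  56  60  60  58  75 140 255 253 249 249]
 [ 59  85  88  58  73 160 235 161  65  53  57  62  66 223 255 251 249 249]
 [ 49  93  90  69  64  57 131 182 158  63  46
[... 155 characters left out ...]
254 254 250 248 247 248]
 [ 59  80  91  77  67  76  75  72  70  55 180 255 254 251 248 248 248 248]
 [ 56  73  90  91  66  71  75  78  69  58 162 255 253 249 249 247 247 248]
 [ 48  69  91  87  67  69  73  77  72  58 161 255 255 252 249 248 248 247]
 [ 66  83  90  83  75  72  77  75  72  66 103 197 211 254 253 249 247 248]
 [ 67  73  73  71  75  71  72  76  75  65  66 125 141 207 254 253 251 248]
 [ 71  70  75  75  67  72  77  77  73  75  72 101 112 140 210 246 254 250]
 [ 63  76  78  72  76  77  71  74  72  75  70  70  88 139 147 166 247 254]
 [ 68  63  72  71  72  73  75  74  71  71  77  73  67 115 140 136 168 229]
 [ 74  69  74  79  75  72  75  76  71  77  76  79  67  82 111 142 137 149]]
```

```bash
python3 - <<'E'
from h import *
p=np.array([.5067,.2156,0])
for z in(.115,.125,.135,.145,.155):
    print(z,"L inner near",proj("side",p+[-.011,.011,z]),"R inner near",proj("side",p+[-.011,-.011,z]),"R outer near",proj("side",p+[-.011,-.02,z]))
E
python3 -m jog '[[2.2,0,0,0.1,0,0,0],[2.2,0,0,0.3,0,0,0],[2.2,0,0,0.3,0,0,0]]'
```

```text
0.115 L inner near [255.1934 254.7491] R inner near [261.504 250.411] R outer near [264.0489 248.6615]
0.125 L inner near [254.9411 251.9597] R inner near [261.2865 247.6277] R outer near [263.8454 245.8808]
0.135 L inner near [254.6861 249.1413] R inner near [261.0669 244.8158] R outer near [263.6398 243.0717]
0.145 L inner near [254.4285 246.2934] R inner near [260.845  241.9748] R outer near [263.432  240.2335]
0.155 L inner near [254.1682 243.4155] R inner near [260.6207 239.1041] R outer near [263.2222 237.366 ]
time_s: 4.68
position: [0.5066, 0.2155, 0.1116]
orientation: [0.0, 1.0, -0.031, -0.0]
force: [-0.5, -0.4, -0.5]
gripper_width: 0.0219
```

```bash
python3 -m jog '[[2.2,0,0,0.2,0,0,0],[2.2,0,0,0.4,0,0,0],[2.2,0,0,0.6,0,0,0],[2.2,0,0,0.6,0,0,0]]'; python3 -m jog '[[2.2,0,0,0.2,0,0,0],[2.2,0,0,0.4,0,0,0],[2.2,0,0,0.6,0,0,0],[2.2,0,0,0.6,0,0,0]]'
python3 - <<'E'
from h import *
s=optics.grab_frame("side");_,p,r=tool();print(p)
b=cv2.resize(s[205:265,215:295],(800,600),interpolation=2);cv2.imwrite("pics/c6.png",b)
E
```

```text
time_s: 5.02
position: [0.5065, 0.2155, 0.1054]
orientation: [0.0, 1.0, -0.031, -0.0]
force: [-0.4, 0.2, -0.5]
gripper_width: 0.0222
time_s: 5.35
position: [0.5065, 0.2155, 0.0995]
orientation: [0.0, 1.0, -0.031, -0.0]
force: [1.2, 0.2, -0.1]
gripper_width: 0.0219
[0.5066 0.2155 0.0997]
```

View pics/c6.png

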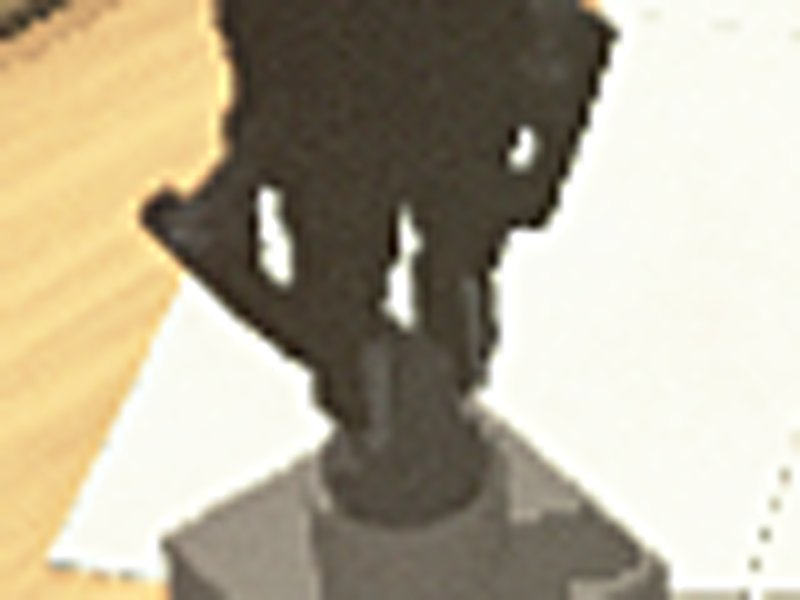

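Fingers now straddle the tab: the left tip is at about crop (375,450), near z 0.132. The palm is well above the tab top at (415,335). 8 mm lower, then grip.

```bash
python3 -m jog '[[2.2,0,0,0.2,0,0,0],[2.2,0,0,0.4,0,0,0],[2.2,0,0,0.6,0,0,0],[2.2,0,0,0.7,0,0,0],[2.2,0,0,0.7,0,0,0]]'; python3 -m jog '[[0.5,0,0,0,0,0,0],[0.5,0,0,0,0,0,0],[0.5,0,0,0,0,0,0],[0.5,0,0,0,0,0,0],[0.5,0,0,0,0,0,0]]' 90; python3 -c "
from h import *
s=tool()[0];print(s['ft_torque'],s['joints'])"
```

```text
time_s: 5.82
position: [0.5066, 0.2155, 0.0926]
orientation: [0.0, 1.0, -0.031, -0.0]
force: [-0.2, 0.0, 0.0]
gripper_width: 0.0221
time_s: 6.23
position: [0.5068, 0.2157, 0.093]
orientation: [-0.0, 1.0, -0.031, 0.0]
force: [0.4, 0.2, -0.6]
gripper_width: 0.011
[ 0.1245 -0.0627 -0.257 ] [-0.1395  0.4733 -0.4916  1.8441  0.2798  0.8928 -2.3949]
```

```bash
python3 -m jog '[[0.5,0,0,0,0,0,-4],[0.5,0,0,0,0,0,-10],[0.5,0,0,-0.02,0,0,-16],[0.5,0,0,-0.04,0,0,-22],[0.5,0,0,-0.06,0,0,-28],[0.5,0,0,-0.08,0,0,-34]]' 110
cat > st.py <<'E'
from h import *
s=tool()[0];print("tq",s['ft_torque'],"q",s['joints'],"F",s["force"],"z",s["position"],"w",s["gripper_width"])
E
python3 st.py
```

```text
time_s: 6.73
position: [0.5069, 0.2146, 0.0934]
orientation: [0.001, 0.964, 0.265, -0.0]
force: [2.2, -1.7, -5.1]
gripper_width: 0.0105
tq [-0.3588 -0.4699 -0.417 ] q [-0.0368  0.5053 -0.6393  1.8354  0.3714  0.9236 -1.879 ] F [ 2.1527 -1.6642 -5.0785] z [0.5069 0.2146 0.0934] w 0.01051287052940665
```

```bash
python3 -m jog '[[0.5,0,0,-0.02,0,0,-6],[0.5,0,0,-0.04,0,0,-12],[0.5,0,0,-0.06,0,0,-18],[0.5,0,0,-0.08,0,0,-24],[0.5,0,0,-0.10,0,0,-30],[0.5,0,0,-0.12,0,0,-36],[0.5,0,0,-0.14,0,0,-42],[0.5,0,0,-0.16,0,0,-48],[0.5,0,0,-0.18,0,0,-54],[0.5,0,0,-0.2,0,0,-60]]'; python3 st.py
```

```text
time_s: 7.57
position: [0.5085, 0.2139, 0.0953]
orientation: [0.001, 0.703, 0.711, 0.0]
force: [6.6, -1.4, -8.9]
gripper_width: 0.0101
tq [-0.4896 -1.825  -0.3757] q [ 0.1281  0.5864 -0.8992  1.8196  0.5429  1.002  -0.9832] F [ 6.6492 -1.3915 -8.9478] z [0.5085 0.2139 0.0953] w 0.010065124941376404
```

```bash
python3 -m jog '[[0.5,0,0,-0.02,0,0,-6],[0.5,0,0,-0.04,0,0,-12],[0.5,0,0,-0.06,0,0,-18],[0.5,0,0,-0.08,0,0,-24],[0.5,0,0,-0.10,0,0,-30],[0.5,0,0,-0.12,0,0,-36],[0.5,0,0,-0.14,0,0,-42],[0.5,0,0,-0.16,0,0,-48],[0.5,0,0,-0.18,0,0,-54],[0.5,0,0,-0.2,0,0,-60]]'; python3 st.py
python3 - <<'E'
from h import *
s=optics.grab_frame("side")
b=cv2.resize(s[205:265,215:295],(800,600),interpolation=2);cv2.imwrite("pics/c7.png",b)
E
```

```text
time_s: 8.4
position: [0.5108, 0.2153, 0.098]
orientation: [0.003, 0.254, 0.967, 0.001]
force: [13.3, 2.3, -8.9]
gripper_width: 0.0101
tq [ 0.4699 -3.3202 -0.3117] q [ 0.2562  0.704  -1.1509  1.8059  0.7206  1.1181 -0.09  ] F [13.2977  2.3476 -8.919 ] z [0.5108 0.2153 0.098 ] w 0.010139824547465
```

View pics/c7.png

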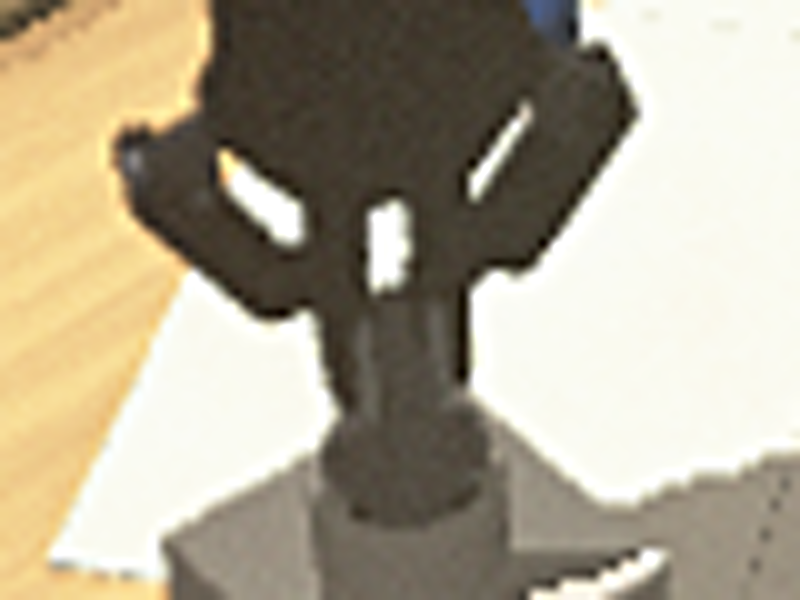

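The crop shows the tab turned with the gripper, now seen edge-on at (400,340), and the jar still down. A side force of 13 N means the axis is about 2.3 mm off along tool x. I reverse the turn while correcting for that.

```bash
python3 -m jog '[[0.5,-0.22,0.05,0,0,0,4],[0.5,-0.435,0.06,0,0,0,10],[0.5,-0.43,0.03,-0.01,0,0,16],[0.5,-0.42,0.01,-0.03,0,0,22],[0.5,-0.41,-0.01,-0.05,0,0,28],[0.5,-0.40,-0.03,-0.07,0,0,34],[0.5,-0.385,-0.05,-0.09,0,0,40],[0.5,-0.37,-0.065,-0.11,0,0,46],[0.5,-0.35,-0.08,-0.13,0,0,52],[0.5,-0.33,-0.095,-0.15,0,0,58]]'; python3 st.py
```

```text
time_s: 9.28
position: [0.5096, 0.2122, 0.0988]
orientation: [0.001, 0.693, 0.721, -0.0]
force: [1.7, -0.7, -6.7]
gripper_width: 0.0101
tq [-0.2482 -0.6272  0.3668] q [ 0.1377  0.5862 -0.9085  1.8138  0.5418  1.0123 -0.9513] F [ 1.6504 -0.6773 -6.6596] z [0.5096 0.2122 0.0988] w 0.010137256561316945
```

```bash
python3 -m jog '[[0.5,0,-0.02,-0.02,0,0,6],[0.5,0,-0.05,-0.04,0,0,12],[0.5,0.01,-0.07,-0.06,0,0,18],[0.5,0.02,-0.095,-0.08,0,0,24],[0.5,0.03,-0.115,-0.10,0,0,30],[0.5,0.045,-0.135,-0.12,0,0,36],[0.5,0.06,-0.155,-0.14,0,0,42],[0.5,0.075,-0.17,-0.16,0,0,48],[0.5,0.095,-0.185,-0.18,0,0,54],[0.5,0.115,-0.2,-0.2,0,0,60]]'; python3 st.py
```

```text
time_s: 10.12
position: [0.5068, 0.2137, 0.1006]
orientation: [0.0, 0.961, 0.278, -0.0]
force: [0.6, 1.0, -7.5]
gripper_width: 0.01
tq [ 0.1066 -0.3874  0.3479] q [-0.0258  0.4983 -0.6512  1.8283  0.3676  0.9393 -1.8478] F [ 0.6297  0.9537 -7.547 ] z [0.5068 0.2137 0.1006] w 0.010019402368676473
```

```bash
python3 -m jog '[[0.5,0,-0.02,-0.02,0,0,6],[0.5,0,-0.05,-0.04,0,0,12],[0.5,0.01,-0.07,-0.06,0,0,18],[0.5,0.02,-0.095,-0.08,0,0,24],[0.5,0.03,-0.115,-0.10,0,0,30],[0.5,0.045,-0.135,-0.12,0,0,36]]'; python3 st.py
```

```text
time_s: 10.62
position: [0.5064, 0.2154, 0.1018]
orientation: [0.0, 0.999, -0.033, -0.0]
force: [1.2, 1.0, -8.0]
gripper_width: 0.01
tq [ 0.2886 -0.3619  0.3497] q [-0.1346  0.463  -0.4974  1.8351  0.2728  0.9122 -2.3928] F [ 1.1724  1.0229 -8.0347] z [0.5064 0.2154 0.1018] w 0.009959209489778239
```

```bash
python3 -m jog '[[0.5,0,0.015,0,0,0,-4],[0.5,0,0.04,0,0,0,-10],[0.5,0.01,0.065,-0.01,0,0,-16],[0.5,0.02,0.085,-0.03,0,0,-22],[0.5,0.03,0.11,-0.05,0,0,-28],[0.5,0.04,0.13,-0.07,0,0,-34],[0.5,0.055,0.15,-0.09,0,0,-40],[0.5,0.07,0.165,-0.11,0,0,-46],[0.5,0.09,0.18,-0.13,0,0,-52],[0.5,0.11,0.195,-0.15,0,0,-58]]'; python3 st.py
```

```text
time_s: 11.45
position: [0.5077, 0.213, 0.1034]
orientation: [0.0, 0.888, 0.46, -0.0]
force: [0.9, -0.1, -6.6]
gripper_width: 0.0099
tq [ 0.1309 -0.46   -0.2747] q [ 0.0402  0.5225 -0.749   1.8193  0.4253  0.9683 -1.5047] F [ 0.9469 -0.0932 -6.577 ] z [0.5077 0.213  0.1034] w 0.009893006329591801
```

```bash
python3 -m jog '[[0.5,0,0.02,-0.02,0,0,-6],[0.5,0,0.05,-0.04,0,0,-12],[0.5,0.01,0.07,-0.06,0,0,-18],[0.5,0.02,0.095,-0.08,0,0,-24],[0.5,0.03,0.115,-0.10,0,0,-30],[0.5,0.045,0.135,-0.12,0,0,-36],[0.5,0.06,0.155,-0.14,0,0,-42],[0.5,0.075,0.17,-0.16,0,0,-48],[0.5,0.095,0.185,-0.18,0,0,-54],[0.5,0.115,0.2,-0.2,0,0,-60]]'; python3 st.py
python3 - <<'E'
from h import *
s=optics.grab_frame("side")
b=cv2.resize(s[205:285,215:295],(600,600),interpolation=2);cv2.imwrite("pics/c8.png",b)
E
```

```text
time_s: 12.28
position: [0.5107, 0.2127, 0.1055]
orientation: [0.0, 0.539, 0.842, -0.0]
force: [2.6, 0.5, -7.0]
gripper_width: 0.0102
tq [ 0.2275 -0.782  -0.2778] q [ 0.1925  0.6203 -1.0071  1.8004  0.5984  1.0616 -0.6071] F [ 2.6025  0.5    -7.0369] z [0.5107 0.2127 0.1055] w 0.010234617299775484
```

View pics/c8.png

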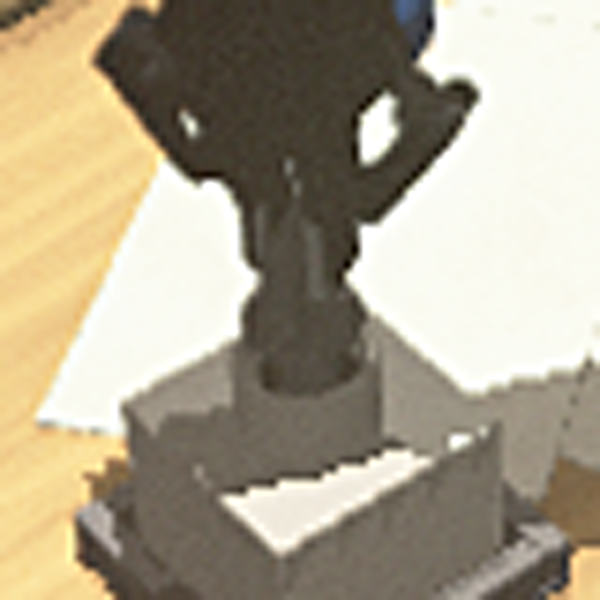

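The crop shows the flange clearly lifted above the rim at (305,340), with the jar still seated in the holder. Continuing.

```bash
python3 -m jog '[[0.5,0,0.02,-0.02,0,0,-6],[0.5,0,0.05,-0.04,0,0,-12],[0.5,0.01,0.07,-0.06,0,0,-18],[0.5,0.02,0.095,-0.08,0,0,-24],[0.5,0.03,0.115,-0.10,0,0,-30],[0.5,0.02,0.1,-0.10,0,0,-26],[0.5,0.01,0.07,-0.10,0,0,-20],[0.5,0,0.055,-0.12,0,0,-14],[0.5,0,0.03,-0.14,0,0,-8],[0.5,0,0.01,-0.16,0,0,-2]]'; python3 st.py
```

```text
time_s: 13.17
position: [0.5107, 0.2127, 0.1072]
orientation: [0.0, 0.53, 0.848, -0.0]
force: [2.8, -0.7, -6.2]
gripper_width: 0.0103
tq [-0.1208 -0.9043  0.1819] q [ 0.1965  0.6212 -1.0145  1.7984  0.6007  1.0673 -0.5865] F [ 2.7558 -0.6739 -6.227 ] z [0.5107 0.2127 0.1072] w 0.010264782577154198
```

```bash
python3 -m jog '[[0.5,0,-0.02,-0.02,0,0,6],[0.5,0,-0.05,-0.04,0,0,12],[0.5,0.01,-0.07,-0.06,0,0,18],[0.5,0.02,-0.095,-0.08,0,0,24],[0.5,0.03,-0.115,-0.10,0,0,30],[0.5,0.045,-0.135,-0.12,0,0,36],[0.5,0.06,-0.155,-0.14,0,0,42],[0.5,0.075,-0.17,-0.16,0,0,48],[0.5,0.095,-0.185,-0.18,0,0,54],[0.5,0.115,-0.2,-0.2,0,0,60]]'; python3 st.py
```

```text
time_s: 14.0
position: [0.5077, 0.2129, 0.1092]
orientation: [0.0, 0.883, 0.47, -0.0]
force: [1.7, 0.4, -5.4]
gripper_width: 0.0099
tq [-0.0922 -0.3498  0.2332] q [ 0.0474  0.5177 -0.759   1.8129  0.4229  0.981  -1.48  ] F [ 1.7064  0.3768 -5.3748] z [0.5077 0.2129 0.1092] w 0.009905167935810708
```

```bash
python3 -m jog '[[0.5,0,-0.02,-0.02,0,0,6],[0.5,0,-0.05,-0.04,0,0,12],[0.5,0.01,-0.07,-0.06,0,0,18],[0.5,0.02,-0.095,-0.08,0,0,24],[0.5,0.03,-0.115,-0.10,0,0,30],[0.5,0.045,-0.135,-0.12,0,0,36],[0.5,0.06,-0.155,-0.14,0,0,42],[0.5,0.075,-0.17,-0.16,0,0,48],[0.5,0.095,-0.185,-0.18,0,0,54],[0.5,0.09,-0.18,-0.18,0,0,52]]'; python3 st.py
```

```text
time_s: 14.83
position: [0.5068, 0.2157, 0.112]
orientation: [-0.0, 0.999, 0.034, 0.0]
force: [0.1, -1.2, 4.5]
gripper_width: 0.0101
tq [-0.1075  0.1211 -0.1482] q [-0.1057  0.4579 -0.537   1.8226  0.2849  0.9375 -2.27  ] F [ 0.132  -1.248   4.4866] z [0.5068 0.2157 0.112 ] w 0.010084471928694404
```

```bash
python3 -m jog '[[0.5,0,0.02,-0.01,0,0,-6],[0.5,0,0.05,-0.03,0,0,-12],[0.5,0.01,0.07,-0.05,0,0,-18],[0.5,0.02,0.095,-0.07,0,0,-24],[0.5,0.03,0.115,-0.09,0,0,-30],[0.5,0.045,0.135,-0.11,0,0,-36],[0.5,0.06,0.155,-0.13,0,0,-42],[0.5,0.075,0.17,-0.15,0,0,-48],[0.5,0.095,0.185,-0.17,0,0,-54],[0.5,0.115,0.2,-0.19,0,0,-60]]'; python3 st.py
```

```text
time_s: 15.67
position: [0.5087, 0.2129, 0.1142]
orientation: [0.001, 0.845, 0.534, 0.0]
force: [-0.4, -1.5, 5.0]
gripper_width: 0.0101
tq [-0.5874 -0.0773 -0.0856] q [ 0.0722  0.5234 -0.797   1.8051  0.441   0.999  -1.3461] F [-0.4409 -1.4877  4.9808] z [0.5087 0.2129 0.1142] w 0.010092109679537718
```

```bash
python3 -m jog '[[0.5,0,0,-0.2,0,0,0],[0.5,0,0,-0.4,0,0,0],[0.5,0,0,-0.6,0,0,0],[0.5,0,0,-0.6,0,0,0]]'; python3 st.py; python3 -m jog '[[0.5,0,0,-0.5,0,0,0],[0.5,0,0,-1,0,0,0],[0.5,0,0,-2,0,0,0],[0.5,0,0,-3,0,0,0],[0.5,0,0,-4,0,0,0],[0.5,0,0,-5,0,0,0],[0.5,0,0,-6,0,0,0],[0.5,0,0,-7,0,0,0],[0.5,0,0,-7,0,0,0],[0.5,0,0,-7,0,0,0]]'; python3 st.py
python3 - <<'E'
from h import *
t=optics.grab_frame("top");s=optics.grab_frame("side")
b=cv2.resize(s[160:300,195:335],(600,600),interpolation=2);cv2.imwrite("pics/c9.png",b)
cv2.imwrite("pics/t9.png",t)
t0=cv2.imread("pics/side0.png");print("jar front change",np.abs(s[275:300,230:290].astype(int)-t0[275:300,230:290]).mean())
E
```

```text
time_s: 16.0
position: [0.5081, 0.2137, 0.1197]
orientation: [-0.0, 0.846, 0.532, 0.0]
force: [-0.6, -0.0, -0.4]
gripper_width: 0.0105
tq [ 0.0536 -0.0642 -0.0257] q [ 0.0743  0.5171 -0.8003  1.799   0.4325  1.0093 -1.3447] F [-0.6234 -0.0039 -0.4316] z [0.5081 0.2137 0.1197] w 0.010495661449563851
time_s: 16.83
position: [0.5085, 0.2135, 0.1899]
orientation: [0.0, 0.846, 0.533, 0.001]
force: [-0.6, -0.5, -1.3]
gripper_width: 0.0102
tq [0.004  0.0028 0.0429] q [ 0.1098  0.4473 -0.8404  1.7107  0.362   1.1457 -1.2791] F [-0.5542 -0.5216 -1.3157] z [0.5085 0.2135 0.1899] w 0.010201360742641408
jar front change 12.126444444444445
```

View pics/c9.png

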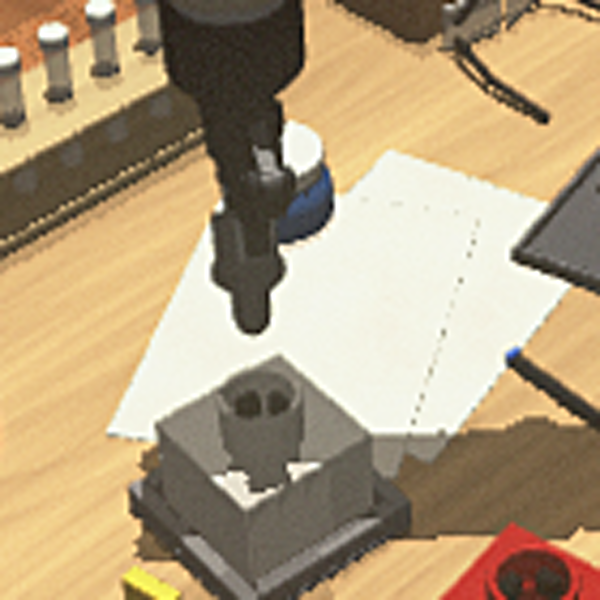

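The stopper is clear: plug tip at crop (252,330) and the neck mouth open at (262,395), with the jar still standing in the holder. Next I check the tool-to-tip offset and work out the bowl move.

```bash
cat > bowl.py <<'E'
import sys
from h import *
# args: r0 (m, radial offset of tip-sphere centre), height of sphere bottom above bowl floor, tilt deg
r0,hh,tau=map(float,sys.argv[1:4]); s,p,r=tool()
B=np.array([.521,-.2264,.018]); yaw=np.arctan2(B[1],B[0]); rad=np.array([np.cos(yaw),np.sin(yaw),0])
G=R.from_euler("z",yaw)*R.from_euler("x",180,degrees=True)*R.from_euler("y",tau,degrees=True)
C=B+rad*r0+[0,0,.012+hh]; P=C-G.apply([.0023,0,.0116])
print("shift cm",r.inv().apply(P-p)*100,"turn",np.degrees((r.inv()*G).as_rotvec()),"target",P)
print("z'",G.apply([0,0,1]),"F",s["force"],"p",p,"q",s["joints"],"t",s["time_s"])
E
python3 - <<'E'
from h import *
_,p,r=tool()
for k in(.0116,.0236): print(proj("side",p+r.apply([.0023,0,k])))
t=cv2.imread("pics/t9.png")
h=cv2.cvtColor(t,cv2.COLOR_BGR2HSV);m=cv2.inRange(h,(80,90,50),(100,255,255))
k,l,st,ce=cv2.connectedComponentsWithStats(m);i=1+st[1:,4].argmax();print("bowl",st[i],ce[i])
E
python3 bowl.py 0 .09 0
```

```text
[253.4687 232.2418]
[253.7888 235.7633]
bowl [ 367  190   38   37 1080] [385.2481 207.7037]
shift cm [-39.101   19.8886   5.7419] turn [ 0.0147  0.0446 87.9645] target [ 0.5189 -0.2255  0.1316]
z' [-0. -0. -1.] F [-0.7772  0.2631 -0.9085] p [0.5079 0.2131 0.1888] q [ 0.1096  0.4484 -0.8399  1.712   0.3622  1.1454 -1.2792] t 16.9333
```

```bash
python3 -m jog '[[0.5,-0.8,0.4,-0.5,0,0,3],[0.5,-2.4,1.2,-0.5,0,0,8],[0.5,-5,2.5,-0.5,0,0,13],[0.5,-8,4,-0.5,0,0,18],[0.5,-11,5.6,-0.5,0,0,24],[0.5,-14,7.1,-0.5,0,0,30],[0.5,-17,8.7,-0.5,0,0,36],[0.5,-20,10.2,-0.5,0,0,42],[0.5,-23,11.7,-0.5,0,0,48],[0.5,-26,13.2,-0.5,0,0,54]]'; python3 bowl.py 0 .09 0
```

```text
time_s: 17.77
position: [0.5145, -0.0798, 0.1937]
orientation: [-0.0, 0.996, 0.089, -0.001]
force: [0.3, 0.3, -1.2]
gripper_width: 0.0098
shift cm [-2.143  14.4152  6.2073] turn [ 0.0063  0.0597 33.6778] target [ 0.5189 -0.2255  0.1316]
z' [-0. -0. -1.] F [ 0.3301  0.338  -1.1678] p [ 0.5145 -0.0798  0.1937] q [ 0.5023  0.3281 -0.579   1.7876  0.2005  1.0859 -1.5394] t 17.7667
```

```bash
python3 -m jog '[[0.5,-0.5,3,0,0,0,6],[0.5,-1,6,0,0,0,12],[0.5,-1.4,9,0,0,0,18],[0.5,-1.8,11.5,0,0,0,24],[0.5,-2,13.2,0,0,0,30],[0.5,-2.1,14,0,0,0,33.7],[0.5,-2.1,14.4,0,0,0,33.7],[0.5,-2.1,14.4,0,0,0,33.7]]'; python3 bowl.py 0.005 .07 45
```

```text
time_s: 18.43
position: [0.5204, -0.2241, 0.1935]
orientation: [0.0, 0.98, -0.201, -0.001]
force: [-0.3, 0.3, -1.2]
gripper_width: 0.0099
shift cm [-0.331   0.1814  8.6944] turn [-0.119  45.0693  0.3276] target [ 0.5166 -0.2245  0.1066]
z' [ 0.6485 -0.2818 -0.7071] F [-0.3225  0.2673 -1.1505] p [ 0.5204 -0.2241  0.1935] q [ 0.6057  0.3753 -0.3973  1.6914  0.1592  1.1081 -1.813 ] t 18.4333
```

```bash
python3 -m jog '[[0.5,0,0,0,0,5,0],[0.5,0,0,0,0,11,0],[0.5,-0.1,0,0,0,17,0],[0.5,-0.2,0,0.5,0,23,0],[0.5,-0.3,0.1,1,0,29,0],[0.5,-0.3,0.18,1.5,0,35,0],[0.5,-0.3,0.18,2,0,41,0],[0.5,-0.3,0.18,2.5,0,45,0],[0.5,-0.3,0.18,2.5,0,45,0],[0.5,-0.3,0.18,2.5,0,45,0]]'; python3 bowl.py 0.005 .055 45
```

```text
time_s: 19.27
position: [0.5172, -0.2247, 0.2036]
orientation: [0.07, 0.925, -0.181, 0.327]
force: [-0.4, -0.3, -0.5]
gripper_width: 0.0106
shift cm [-7.1082 -0.1238  8.6568] turn [-0.2598  5.9349  1.2363] target [ 0.5166 -0.2245  0.0916]
z' [ 0.6485 -0.2818 -0.7071] F [-0.4205 -0.2971 -0.5473] p [ 0.5172 -0.2247  0.2036] q [ 0.5458  0.0437 -0.3095  2.3474  0.9879  0.139  -2.6592] t 19.2667
```

The outward tilt hits the joint 6 limit, so I'll tilt the other way (tip toward the base).

```bash
python3 bowl.py 0 .15 0; python3 -m jog '[[0.5,0,0,0,0,-4,0],[0.5,0,0,0,0,-10,0],[0.5,0,0,0,0,-16,0],[0.5,0,0,0,0,-22,0],[0.5,0,0,0,0,-28,0],[0.5,0,0,0,0,-34,0],[0.5,0,0,0,0,-39,0],[0.5,0,0,0,0,-39,0]]'; python3 bowl.py -0.005 .09 -45
```

```text
shift cm [-0.6096 -0.0083  1.0498] turn [  0.2376 -39.0632   1.2654] target [ 0.5189 -0.2255  0.1916]
z' [-0. -0. -1.] F [-0.4205 -0.2971 -0.5473] p [ 0.5172 -0.2247  0.2036] q [ 0.5458  0.0437 -0.3095  2.3474  0.9879  0.139  -2.6592] t 19.2667
time_s: 19.93
position: [0.5165, -0.2328, 0.2041]
orientation: [0.003, 0.98, -0.201, -0.003]
force: [0.7, 0.6, -0.0]
gripper_width: 0.0099
shift cm [ 0.3518 -0.8206  7.4191] turn [  0.5239 -44.7181   0.0756] target [ 0.5224 -0.227   0.1298]
z' [-0.6485  0.2818 -0.7071] F [ 0.6955  0.6138 -0.0485] p [ 0.5165 -0.2328  0.2041] q [ 0.6367  0.3726 -0.4244  1.6716  0.1733  1.1398 -1.8118] t 19.9333
```

```bash
python3 -m jog '[[0.5,0,0,0,0,-4,0],[0.5,0.05,-0.2,0.5,0,-10,0],[0.5,0.1,-0.4,1.2,0,-16,0],[0.5,0.2,-0.6,2,0,-22,0],[0.5,0.3,-0.8,3,0,-28,0],[0.5,0.35,-0.8,4,0,-34,0],[0.5,0.35,-0.8,5,0.3,-40,0],[0.5,0.35,-0.8,6,0.5,-44.7,0],[0.5,0.35,-0.8,7,0.5,-44.7,0],[0.5,0.35,-0.8,7,0.5,-44.7,0]]'; python3 bowl.py -0.005 .01 -45
```

```text
time_s: 20.77
position: [0.52, -0.2264, 0.1291]
orientation: [-0.078, 0.905, -0.188, -0.374]
force: [0.6, -0.0, -0.7]
gripper_width: 0.0102
shift cm [ 5.7717 -0.0395  5.4363] turn [ 0.0216 -0.0609  0.0186] target [ 0.5224 -0.227   0.0498]
z' [-0.6485  0.2818 -0.7071] F [ 0.5573 -0.0016 -0.6553] p [ 0.52   -0.2264  0.1291] q [ 0.4807  0.9906 -0.3183  0.9985  0.1215  1.9587 -1.7875] t 20.7667
```

```bash
python3 -m jog '[[0.5,0.5,0,0.45,0,0,0],[0.5,1.3,0,1.1,0,0,0],[0.5,2.2,0,2,0,0,0],[0.5,3.2,0,3,0,0,0],[0.5,4,0,3.8,0,0,0],[0.5,4.3,0,4.1,0,0,0],[0.5,4.3,0,4.1,0,0,0],[0.5,4.3,0,4.1,0,0,0]]'; python3 bowl.py -0.003 .003 -45
python3 - <<'E'
from h import *
t=optics.grab_frame("top");s=optics.grab_frame("side")
a=cv2.resize(t[160:250,330:430],(400,360),interpolation=2);b=cv2.resize(s[130:240,300:420],(400,367),interpolation=2)[:360]
cv2.imwrite("pics/c10.png",np.hstack([a,b]))
E
```

```text
time_s: 21.43
position: [0.5222, -0.2285, 0.0742]
orientation: [-0.077, 0.905, -0.189, -0.372]
force: [0.7, -0.2, -0.9]
gripper_width: 0.0101
shift cm [ 2.3222 -0.1502  2.1098] turn [-0.0291 -0.2993 -0.1413] target [ 0.5243 -0.2278  0.0428]
z' [-0.6485  0.2818 -0.7071] F [ 0.6732 -0.2403 -0.9148] p [ 0.5222 -0.2285  0.0742] q [ 0.4825  1.0427 -0.3141  1.0225  0.1353  1.8802 -1.7857] t 21.4333
```

View pics/c10.png

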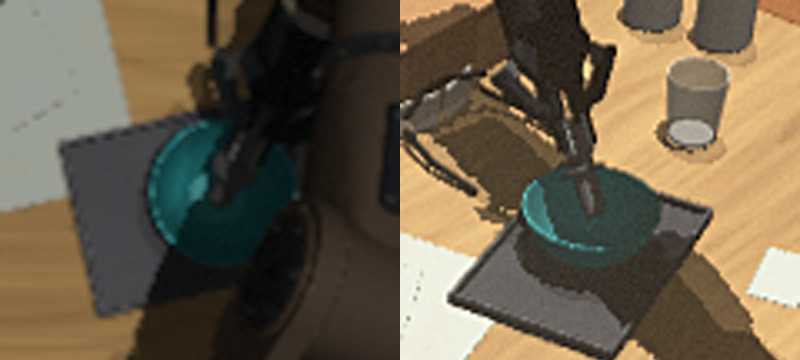

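The picture shows the tilted stopper over the bowl: its tip is near bowl centre at top (384,209) and the tab end is toward the far rim. No viewing is left, so I continue by force and numeric checks.

```bash
python3 -m jog '[[0.5,0.4,-0.05,0.35,0,0,0],[0.5,0.9,-0.1,0.8,0,0,0],[0.5,1.4,-0.15,1.25,0,0,0],[0.5,1.8,-0.15,1.6,0,0,0],[0.5,2.05,-0.15,1.85,0,0,0],[0.5,2.2,-0.15,2,0,0,0],[0.5,2.2,-0.15,2,0,0,0],[0.5,2.2,-0.15,2,0,0,0]]'; python3 bowl.py -0.003 .001 -45
```

```text
time_s: 22.2
position: [0.5243, -0.2278, 0.0445]
orientation: [-0.077, 0.905, -0.189, -0.372]
force: [-0.4, -0.6, -1.3]
gripper_width: 0.0105
shift cm [ 0.2586 -0.0017  0.2643] turn [-0.0275 -0.3158 -0.146 ] target [ 0.5243 -0.2278  0.0408]
z' [-0.6485  0.2818 -0.7071] F [-0.3734 -0.5768 -1.2796] p [ 0.5243 -0.2278  0.0445] q [ 0.48    1.0754 -0.3117  1.0266  0.1417  1.8436 -1.7856] t 22.2
```

```bash
python3 -m jog '[[0.5,0.1,0,0.1,0,0,0],[0.5,0.2,0,0.2,0,0,0],[0.5,0.2,0,0.2,0,0,0],[0.5,0.2,0,0.2,0,0,0]]'; python3 -m jog '[[0.5,0.07,0,0.07,0,0,0],[0.5,0.07,0,0.07,0,0,0],[0.5,0.07,0,0.07,0,0,0]]'; python3 st.py
```

```text
time_s: 22.53
position: [0.5243, -0.2278, 0.0417]
orientation: [-0.077, 0.905, -0.189, -0.372]
force: [0.2, 0.3, -0.7]
gripper_width: 0.0101
time_s: 22.78
position: [0.5243, -0.2278, 0.0407]
orientation: [-0.077, 0.905, -0.189, -0.372]
force: [-0.0, -1.1, -0.9]
gripper_width: 0.0104
tq [-0.3588 -0.8136  0.0022] q [ 0.4799  1.0793 -0.3114  1.0278  0.1426  1.8386 -1.7855] F [-0.0395 -1.0519 -0.9012] z [ 0.5243 -0.2278  0.0407] w 0.01039493651323547
```

```bash
python3 -m jog '[[0.5,0.07,0,0.07,0,0,0],[0.5,0.07,0,0.07,0,0,0],[0.5,0.07,0,0.07,0,0,0]]';python3 -m jog '[[0.5,0.07,0,0.07,0,0,0],[0.5,0.07,0,0.07,0,0,0],[0.5,0.07,0,0.07,0,0,0]]'; python3 st.py
```

```text
time_s: 23.03
position: [0.5243, -0.2278, 0.0397]
orientation: [-0.077, 0.905, -0.189, -0.372]
force: [0.3, -0.6, -1.5]
gripper_width: 0.01
time_s: 23.28
position: [0.5243, -0.2279, 0.0387]
orientation: [-0.077, 0.905, -0.189, -0.372]
force: [-0.9, -0.4, -0.9]
gripper_width: 0.0105
tq [-0.3405 -0.797  -0.0004] q [ 0.4799  1.0815 -0.3112  1.0283  0.1431  1.836  -1.7854] F [-0.949  -0.4109 -0.9151] z [ 0.5243 -0.2279  0.0387] w 0.01049236148149941
```

```bash
for i in 1; do python3 -m jog '[[0.5,0.07,0,0.07,0,0,0],[0.5,0.07,0,0.07,0,0,0],[0.5,0.07,0,0.07,0,0,0]]'; done; python3 st.py; python3 -m jog '[[0.5,0.07,0,0.07,0,0,0],[0.5,0.07,0,0.07,0,0,0],[0.5,0.07,0,0.07,0,0,0]]'; python3 st.py
```

```text
time_s: 23.53
position: [0.5243, -0.2278, 0.0377]
orientation: [-0.077, 0.905, -0.189, -0.372]
force: [-0.7, 0.1, -0.7]
gripper_width: 0.0102
tq [-0.3575 -0.8405 -0.0007] q [ 0.4799  1.0825 -0.3112  1.0285  0.1433  1.8348 -1.7853] F [-0.7232  0.1283 -0.7384] z [ 0.5243 -0.2278  0.0377] w 0.010195695587945868
time_s: 23.78
position: [0.5243, -0.2278, 0.0367]
orientation: [-0.077, 0.905, -0.189, -0.372]
force: [-0.0, 0.4, -1.1]
gripper_width: 0.0099
tq [-0.3306 -0.7496 -0.01  ] q [ 0.4798  1.0836 -0.3111  1.0287  0.1436  1.8335 -1.7853] F [-0.0303  0.3778 -1.1062] z [ 0.5243 -0.2278  0.0367] w 0.009942772555804402
```

```bash
for k in a; do python3 -m jog '[[0.5,0.07,0,0.07,0,0,0],[0.5,0.07,0,0.07,0,0,0],[0.5,0.07,0,0.07,0,0,0]]'; done|tail -3; python3 -m jog '[[0.5,0.07,0,0.07,0,0,0],[0.5,0.07,0,0.07,0,0,0],[0.5,0.07,0,0.07,0,0,0]]'|tail -3; python3 st.py
python3 - <<'E'
from h import *
s=optics.grab_frame("side");_,p,r=tool()
for k in(.0236,): print("tip pred",proj("side",p+r.apply([.0023,0,k])), "floor centre",proj("side",np.array([.521,-.2264,.018])))
h=cv2.cvtColor(s,cv2.COLOR_BGR2HSV)
print(h[186:206,350:366,1])
E
```

```text
orientation: [-0.077, 0.905, -0.189, -0.372]
force: [-0.2, -0.2, -1.3]
gripper_width: 0.0102
orientation: [-0.077, 0.905, -0.189, -0.372]
force: [-0.5, 0.3, -1.0]
gripper_width: 0.0103
tq [-0.3504 -0.8383 -0.0582] q [ 0.4798  1.0857 -0.3109  1.0292  0.1441  1.831  -1.7852] F [-0.4689  0.3126 -1.0176] z [ 0.5243 -0.2279  0.0347] w 0.010267017108125992
tip pred [356.7613 203.5623] floor centre [355.1625 201.196 ]
[[ 38  38  59  64  72  55  55  70  83  73  63  67  58  71  63  70]
 [ 89  68  57  24  44  76  27  68  65  73  65  76  64  55  55  68]
 [ 75  55  73  28  50  61  34  36  43  25  74  79  64  70  71  78]
 [ 57  48  64  30  42  56  39  63  67  33  70  55  52  61  65  62]
 [ 44  36  26  19  33  61  55  55  46  78  67  51  58  72  63  53]
 [ 41  58  47  39  40  52  69  24  75  74  64  70  63  70  41  55]
 [ 85  62  64  49  63  45  40  58  66  54  50  68  70  65  69  63]
 [ 25  76  45  59  25  40  58  75  62  71  61  51  65  57  61  65]
 [ 61  66  63  57  32  32  54  71  30  70  63  69  53  70  52  52]
 [ 69  59  47  38  26  27  47  58  42  72  62  70  63  65  70  48]
 [ 76  22  44  26  35  30  33  62  47  70  71  66  69  65  57  57]
 [ 57  34  44  38  38  41  55  55  78  21  63  71  53  65  57  76]
 [ 57  65  63  39  59  38  66  56  65  29  67  62  66  53  56  58]
 [ 67  72  49  49  51  48  49  55  52  69  54  56  65  68  58  57]
 [ 55  71  26  51  43  57  49  43  49  74  62  57  53  62  60  49]
 [ 55  48  38  60  62  62  55  46  62  73  50  49  53  58  47  53]
 [ 94  49  40  59  88  80  63  66  64  44  46  68  38  61  51  49]
 [ 99 134 115 136  90  42  28  53  84  39  62  34  46  37  54  49]
 [ 46 100  77 100 101  81  93 104  90 107 111  89  53  44  70  51]
 [ 45  25  39  33  61  70  70  79  83  89  87  52  46  54  43  45]]
```

Run:
```python
from h import *
np.set_printoptions(linewidth=220)
_,p,r=tool()
for n in("side","top"):
    s=optics.grab_frame(n); h=cv2.cvtColor(cv2.bilateralFilter(s,5,40,3),cv2.COLOR_BGR2HSV).astype(int)
    m=((h[...,0]>78)&(h[...,0]<102)&(h[...,1]>110))
    v0,v1,u0,u1=(172,214,330,386) if n=="side" else (186,230,362,408)
    print(n,"tip pred",proj(n,p+r.apply([.0023,0,.0236])),"sphere c",proj(n,p+r.apply([.0023,0,.0116])),u0,v0)
    for i,row in enumerate(s[v0:v1,u0:u1].max(2) if 0 else m[v0:v1,u0:u1]): print(v0+i,"".join(".#"[x] for x in row.astype(int)))
```

```text
side tip pred [356.7613 203.5623] sphere c [355.728  200.0321] 330 172
172 ........................................................
173 ........................................................
174 ........................................................
175 ........................................................
176 ........................................................
177 ........................................................
178 ........................................................
179 ........................................................
180 ........................................................
181 ........................................................
182 ........................................................
183 ........................................................
184 ........................................................
185 .........#..............................................
186 ........##..............................................
187 .......##...............................................
188 .......##........................................
[... 3146 characters left out ...]
#########################............
217 ........##########################............
218 .........########################.............
219 .........########################.............
220 ..........######################..............
221 ...........####################...............
222 ............###################...............
223 .............#################................
224 ................##############................
225 .................############.................
226 ....................#######...................
227 ..............................................
228 ..............................................
229 ..............................................
```

```bash
python3 -m jog '[[0.5,0.07,0,0.07,0,0,0],[0.5,0.07,0,0.07,0,0,0],[0.5,0.07,0,0.07,0,0,0]]'|sed -n '2p;4p'; python3 -m jog '[[0.5,0.07,0,0.07,0,0,0],[0.5,0.07,0,0.07,0,0,0],[0.5,0.07,0,0.07,0,0,0]]'|sed -n '2p;4p'; python3 st.py
```

```text
position: [0.5243, -0.2278, 0.0337]
force: [-0.3, 0.2, -1.0]
position: [0.5246, -0.2279, 0.033]
force: [0.6, -0.7, 0.9]
tq [-0.29   -0.7042 -0.017 ] q [ 0.4798  1.0875 -0.3108  1.0292  0.1445  1.8287 -1.7851] F [ 0.6278 -0.7376  0.9437] z [ 0.5246 -0.2279  0.033 ] w 0.010044974122810397
```

Contact is felt: the force rose from -1.0 to +0.9 N. Releasing gently with a small opening, then backing out along the tool axis.

```bash
python3 -m jog '[[0.8,0,0,0,0,0,0],[0.8,0,0,0,0,0,0],[1.1,0,0,0,0,0,0],[1.3,0,0,0,0,0,0],[1.5,0,0,0,0,0,0],[1.8,0,0,0,0,0,0],[2.1,0,0,0,0,0,0],[2.4,0,0,0,0,0,0],[2.4,0,0,0,0,0,0],[2.4,0,0,0,0,0,0]]' 20; python3 st.py
python3 - <<'E'
from h import *
for n in("side","top"): cv2.imwrite(f"pics/{n}r.png",optics.grab_frame(n))
E
python3 -m jog '[[2.4,0,0,-0.1,0,0,0],[2.4,0,0,-0.3,0,0,0],[2.4,0,0,-0.6,0,0,0],[2.4,0,0,-1,0,0,0],[2.4,0,0,-1.5,0,0,0],[2.4,0,0,-2,0,0,0],[2.4,0,0,-2.5,0,0,0],[2.4,0,0,-3,0,0,0],[2.4,0,0,-3.6,0,0,0],[2.4,0,0,-4.2,0,0,0]]'; python3 st.py
```

```text
time_s: 25.77
position: [0.5244, -0.2279, 0.0328]
orientation: [-0.077, 0.905, -0.19, -0.372]
force: [-0.7, -0.5, -0.6]
gripper_width: 0.0237
tq [-0.3144 -0.7096 -0.0086] q [ 0.4798  1.0877 -0.3108  1.0296  0.1445  1.8285 -1.7851] F [-0.676  -0.4638 -0.5689] z [ 0.5244 -0.2279  0.0328] w 0.0236514367097416
time_s: 26.7
position: [0.5518, -0.2398, 0.0632]
orientation: [-0.077, 0.905, -0.189, -0.372]
force: [0.4, -0.4, -0.5]
gripper_width: 0.024
tq [-0.2892 -0.6582  0.0037] q [ 0.46    1.1108 -0.2955  0.8891  0.1378  1.9406 -1.769 ] F [ 0.3712 -0.3833 -0.538 ] z [ 0.5518 -0.2398  0.0632] w 0.024017281072528554
```

```bash
python3 -m jog '[[2.4,-0.2,0,-0.6,0,0,0],[2.4,-0.8,0,-1.4,0,0,0],[2.4,-1.6,0,-2.4,0,0,0],[2.4,-2.6,0,-3.4,0,0,0],[2.4,-4,0,-4.6,0,0,0],[2.4,-5.5,0,-6,0,0,0],[2.4,-7.5,0,-8,0,0,0],[2.4,-9.5,0,-10,0,0,0],[2.4,-11,0,-11.5,0,0,0],[2.4,-11,0,-11.5,0,0,0]]'; python3 st.py; python3 rel.py .36 .02 .30 17
```

```text
time_s: 27.53
position: [0.5514, -0.2571, 0.2402]
orientation: [-0.06, 0.928, -0.228, -0.289]
force: [-5.1, -10.8, 3.9]
gripper_width: 0.024
tq [-0.785  -0.2226  0.3401] q [ 0.2083  0.8542  0.4163  0.9341 -0.2526  2.003  -1.5007] F [ -5.071  -10.7611   3.9143] z [ 0.5514 -0.2571  0.2402] w 0.023971479248234884
shift cm [-28.0981 -15.7285  11.5526] turn deg [-12.1485  33.0808 -43.2799] joints [ 0.2083  0.8542  0.4163  0.9341 -0.2526  2.003  -1.5007] t 27.5333
```

```bash
python3 -m jog '[[2.4,0,0,0,0,5,0],[2.4,0,0,0,0,11,0],[2.4,0,0,0,0,17,0],[2.4,0,0,0,0,23,0],[2.4,0,0,0,0,29,0],[2.4,0,0,0,0,35,0],[2.4,0,0,0,0,35,0],[2.4,0,0,0,0,35,0]]'; python3 st.py; python3 rel.py .38 .05 .30 -10
python3 - <<'E'
from h import *
np.set_printoptions(linewidth=220)
for n in("side","top"):
    s=optics.grab_frame(n);cv2.imwrite(f"pics/{n}u.png",s)
    h=cv2.cvtColor(cv2.bilateralFilter(s,5,40,3),cv2.COLOR_BGR2HSV).astype(int)
    m=((h[...,0]>78)&(h[...,0]<102)&(h[...,1]>110))
    v0,v1,u0,u1=(172,214,330,386) if n=="side" else (186,230,362,408)
    for i,row in enumerate(m[v0:v1,u0:u1]): print(v0+i,"".join(".#"[x] for x in row.astype(int)))
E
```

```text
time_s: 28.2
position: [0.5506, -0.2361, 0.227]
orientation: [-0.009, 0.976, -0.218, -0.011]
force: [0.6, -1.0, -0.4]
gripper_width: 0.0239
tq [-0.0146 -0.0298  0.0689] q [ 0.0738  0.3923  0.3615  1.5866 -0.1592  1.2162 -1.542 ] F [ 0.5817 -1.0269 -0.3861] z [ 0.5506 -0.2361  0.227 ] w 0.023944598219027394
shift cm [-27.8126 -18.6861  -6.3338] turn deg [ -0.93     1.4067 -15.2384] joints [ 0.0738  0.3923  0.3615  1.5866 -0.1592  1.2162 -1.542 ] t 28.2
172 ........................................................
173 ........................................................
174 ........................................................
175 ........................................................
176 ........................................................
177 ........................................................
178 ........................................................
179 ........................................................
180 ........................................................
181 ........................................................
182 ..............................
[... 3461 characters left out ...]
#######..............................
217 ........########..............................
218 .........######...............................
219 .........#####................................
220 ..........####................................
221 ...........##.................................
222 ..............................................
223 ..............................................
224 ..............................................
225 ..............................................
226 ..............................................
227 ..............................................
228 ..............................................
229 ..............................................
```

Move the arm clear and check for shadow-free views.

```bash
python3 -m jog '[[2.4,-1,-0.5,-2,0,0,0],[2.4,-3,-2,-4,0,0,0],[2.4,-6,-4,-6,0,0,0],[2.4,-9,-6,-6,0,0,0],[2.4,-12,-8,-6,0,0,0],[2.4,-14,-11,-6,0,0,0],[2.4,-15,-14,-6,0,0,0],[2.4,-15,-17,-6,0,0,0],[2.4,-15,-20,-6,0,0,0],[2.4,-15,-23,-6,0,0,0]]'; python3 -m jog '[[2.4,0,-4,0,0,0,0],[2.4,0,-8,0,0,0,0],[2.4,0,-11,0,0,0,0],[2.4,0,-14,0,0,0,0],[2.4,0,-14,0,0,0,0],[2.4,0,-14,0,0,0,0]]'
python3 - <<'E'
from h import *
np.set_printoptions(linewidth=220)
print(readout.sense()["joints"])
for n in("side","top"):
    s=optics.grab_frame(n);cv2.imwrite(f"pics/{n}f.png",s);o=cv2.imread(f"pics/{n}0.png")
    d=(np.abs(s.astype(int)-o).max(2)>45)
    h=cv2.cvtColor(cv2.bilateralFilter(s,5,40,3),cv2.COLOR_BGR2HSV).astype(int)
    m=((h[...,0]>78)&(h[...,0]<102)&(h[...,1]>90))
    v0,v1,u0,u1=(165,214,330,386) if n=="side" else (182,230,360,410)
    k,l,st,ce=cv2.connectedComponentsWithStats(m[v0:v1,u0:u1].astype(np.uint8));print(n,st[1:][st[1:,4]>20])
    for i,row in enumerate((m+2*d)[v0:v1,u0:u1]): print(v0+i,"".join(".#cC"[x] for x in row.astype(int)))
    k,l,st,ce=cv2.connectedComponentsWithStats(d.astype(np.uint8));print("changed blobs",[list(a) for a in st[1:] if a[4]>12])
E
```

```text
time_s: 29.13
position: [0.5176, 0.0351, 0.2919]
orientation: [-0.008, 0.976, -0.219, -0.012]
force: [1.1, -0.7, -0.2]
gripper_width: 0.024
time_s: 29.63
position: [0.5767, 0.1623, 0.2918]
orientation: [-0.008, 0.976, -0.217, -0.013]
force: [0.2, -0.1, -0.4]
gripper_width: 0.024
[-0.4598  0.3411  0.1623  1.478  -0.0827  1.3425 -2.2955]
side [[ 25  15  24  25 378]
 [  7  17  13  21 147]]
165 ........................................................
166 ........................................................
167 ........................................................
168 ........................................................
169 ........................................................
170 ........................................................
171 ........................................................
172 ........................................................
173 ........................................................
174 ........................................................
175 ........................................................
176 ...................................
[... 6139 characters left out ...]
7 ..................................................
228 ..................................................
229 ..................................................
changed blobs [[np.int32(236), np.int32(135), np.int32(97), np.int32(231), np.int32(9339)], [np.int32(380), np.int32(191), np.int32(13), np.int32(20), np.int32(92)], [np.int32(314), np.int32(273), np.int32(264), np.int32(127), np.int32(15023)], [np.int32(296), np.int32(325), np.int32(23), np.int32(26), np.int32(237)], [np.int32(311), np.int32(334), np.int32(11), np.int32(12), np.int32(82)], [np.int32(339), np.int32(359), np.int32(3), np.int32(8), np.int32(16)], [np.int32(297), np.int32(369), np.int32(5), np.int32(5), np.int32(16)]]
```

```bash
python3 -m jog '[[2.4,-2,0,-2,0,0,0],[2.4,-4,1,-4,0,0,0],[2.4,-7,3,-6,0,0,0],[2.4,-10,6,-6,0,0,0],[2.4,-13,9,-6,0,0,0],[2.4,-15,11,-6,0,0,0],[2.4,-16,12,-6,0,0,0],[2.4,-16,12,-6,0,0,0],[2.4,-16,12,-6,0,0,0],[2.4,-16,12,-6,0,0,0]]'
python3 - <<'E'
from h import *
for n,(v0,v1,u0,u1) in(("side",(172,206,335,382)),("top",(186,230,362,408))):
    s=optics.grab_frame(n);cv2.imwrite(f"pics/{n}g.png",s);f=cv2.imread(f"pics/{n}f.png").astype(int);o=cv2.imread(f"pics/{n}0.png").astype(int)
    print(n,"bowl region change since last:",(np.abs(s-f)[v0:v1,u0:u1].max(2)>45).sum())
    K={"side":{"jar+holder":(262,302,225,292),"tray/pen":(205,235,310,400)},"top":{"jar":(190,228,247,286),"goggles":(130,175,380,425),"beaker":(185,210,435,462),"tubs":(138,170,222,340),"pen":(215,250,316,326),"yellow":(215,232,222,240),"red":(248,290,246,288),"spoon":(200,236,180,215)}}[n]
    for k,(a,b,c,d) in K.items(): print(k,(np.abs(s-o)[a:b,c:d].max(2)>45).mean().round(3))
# jar top white edges in side view: template shift
s=cv2.imread("pics/sideg.png",0);o=cv2.imread("pics/side0.png",0)
a=cv2.Canny(s,60,150);b=cv2.Canny(o,60,150)
r=cv2.matchTemplate(cv2.GaussianBlur(a,(3,3),0),cv2.GaussianBlur(b[255:300,228:292],(3,3),0),cv2.TM_CCOEFF_NORMED)[245:266,218:239];i=np.unravel_index(r.argmax(),r.shape);print("jar/holder shift (dv,du)",i[0]-10,i[1]-10,r.max())
print(readout.sense()["position"],readout.sense()["force"])
E
```

```text
time_s: 30.57
position: [0.3817, 0.1182, 0.3562]
orientation: [-0.008, 0.976, -0.219, -0.012]
force: [0.1, 0.7, -0.1]
gripper_width: 0.0238
side bowl region change since last: 0
jar+holder 0.076
tray/pen 0.0
top bowl region change since last: 0
jar 0.197
goggles 0.0
beaker 0.0
tubs 0.0
pen 0.0
yellow 0.0
red 0.522
spoon 0.0
jar/holder shift (dv,du) 0 0 0.8794913
[0.3817 0.1185 0.3557] [ 0.3555  0.5971 -1.0389]
```

```bash
python3 -c "from plant import job_done; print(job_done())"
```

```text
the job is handed in; nothing more can be done
None
```

The stopper is out of the jar and lying in the bowl, released, and the job is handed in at about 31 s of the 72 s allowed.

**What I did:** I pinched the tab and turned it back and forth while rising about 0.2 mm per 6°. The pull at the readings stayed below about 9 N until it came free. I carried it to the bowl, tilted it 45°, lowered it until I felt about 1–2 N of contact, let go and backed off.

**Last checks:**
- **Stopper:** it leans in the bowl with its tip on the floor and its tab on the far rim, and did not move between the last two pictures. The tab end seems to stand slightly above the rim.
- **Jar and holder:** no pixel shift from the first picture. The jar stayed seated throughout.
- **Bowl and bystanders:** the bowl's outline is unchanged. The goggles, beaker, tubs, pen, spoon and yellow look-alike show no change.

**What disagreed or could not be checked:**
- **Finger height:** the finger tips looked about 30 mm higher than the reported TCP, so I set the grasp height from the images.
- **Bowl floor:** contact came about 6 mm lower than I computed.
- **First tilt direction:** it ran into joint 6's limit, so I tilted the other way. On the way out joint 6 read 2.003 against a stated limit of 2.
- **Side force:** it reached about 13 N early in the twisting until I corrected the turning axis.
- **Red look-alike:** the arm hid it in the last top view, so I could not compare it. The arm never went near it at low height.

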